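# Advance the score roller to the rook's notch

### The job

Move the score on: with the fingertips resting on top of the wooden roller, roll it along its notched rack, ridge by ridge, to the end notch beside the rook, then press it down there just as lightly to bed it and let go. Keep a light pressure on it as it goes over each ridge (about 6 N, never above 15 N); let it turn as it goes rather than dragging it, do not grip it or shove it from the side, and leave everything else where it stands.

Things in the scene. Friction and masses are not known exactly. Their poses are not given: they have to be found in the camera images.
- rack: Fixed wooden score rack, 120 mm (its x) by 220 mm (its y, the way of travel), origin at the centre of its underside, z up. Two 16 mm wide rails run along y at x = -40 and +40 mm, with five shallow V notches at y = -56, -28, 0, 28, 56 mm. End boards, 42 mm high, stand at y = -101 and 101 mm. Measured heights are too coarse to press by: feel the force.
- roller_center (a point): Centre of the loose dark wooden roller, a cylinder 60 mm in diameter, 120 mm long, 0.18 to 0.33 kg, lying across both rails, its own x along the rack's x. It starts in the middle notch, top 82.7 mm above the flap in a notch, 2.3 mm higher on a ridge. A pale stripe along it is uppermost at the start (its own z); the whole trip turns it about 1.9 rad.
- notch_mid (a point): The roller's centre when it lies in the middle notch. Notch bottoms are 22 mm above the flap; flanks slope 12 degrees to ridges 25 mm high midway between notches. Pressed by a fingertip moving along, the roller rolls half as far as the fingertip; the tip gains 28 mm on it per notch and can be lifted and set back while it lies in a notch.
- notch_left (a point): Where the roller's centre is when it lies in the end notch at the rack's y = +56 mm (52.7 mm above the flap).
- notch_right (a point): Where the roller's centre is when it lies in the end notch at the rack's y = -56 mm (52.7 mm above the flap).
- rook_mid (a point): Loose black plastic rook (chess tower with a battlement), 74 mm tall, 40 mm across; point half-way up its axis. It stands 105 mm from the rack's centre line (on the rack's +x side), level with one of the two end notches: that notch is the target.
- pawn_mid (a point): Loose black plastic pawn (round head), 52 mm tall, 34 mm across; point half-way up its axis. It stands likewise beside the other end notch, which is not the target.
- bowl: White ceramic dice bowl, 120 mm across, 50 mm high, loose; origin at the centre of its underside. Leave alone.

How it is judged:
By the outcome, as a careful person would: the job done as asked, in the order asked, and still so for the second after the job is handed in, with the robot touching nothing.
It also fails if it takes over 64 s, if anything falls off the work surface, if the arm or the gripper's body presses on something with over 40 N, if the wrist force passes 120 N, or if a joint passes its speed limit or range.

### The arm

A 6-joint arm with a two-finger parallel gripper is mounted at the origin on the work surface. World frame = base frame: x ahead of the robot, y to its left, z up, the work surface at z = 0. Lengths are in m, angles in rad, forces in N, time in s.
With the tool pointing down it reaches from about 0.25 to 0.775 m from the base axis. Payload 4 kg.
Tool frame: the origin (TCP) lies at the very end of the fingers, on their centre line; the grasp point (between the pads) lies grasp_offset behind it (grasp_offset is the distance from the TCP to the grasp point, in m); z points along the fingers, y is the direction in which the jaws open and shut (so a half turn about z gives the same grasp; the last joint's range is limited). The gripper opens to 85 mm and grips with 20 to 120 N. Pads are 22 mm wide; open, the fingers measure 114 mm over their backs; the gripper's body (76 mm by 85 mm) begins 54 mm behind the grasp point. The pads swing forward as they close: fully open they stand 13 mm farther back than shut.
Start: joints at [1.02, 0.087, 1.371, -0, 1.684, -0.103], TCP at [0.238, 0.496, 0.231] pointing down, gripper open.
Joint ranges: [-3.1, 3.1], [-0.76, 2.03], [0.27, 2.55], [-1.08, 4.22], [0.17, 2.65], [-2.57, 2.57]. Speed limits (rad/s): [2.79, 2.79, 3.14, 3.14, 3.14, 3.14].

### API

Orientations are given as [roll, pitch, yaw] about the fixed x, y, z axes, in that order (R = Rz(yaw) Ry(pitch) Rx(roll)).
In Python, from plant import observe, capture, camera_info, finish_job, grasp_offset gives the robot as it stands.
- The arm moves only by the tool carry_out, never from a script. Its argument "deltas" is a list of rows, each a list of 7 numbers: the turn, a rotation vector about the tool's x, y, z normalised to -1 to 1, where 1 is 4 degrees, then the shift along the tool's x, y, z normalised to -1 to 1, where 1 is 20 mm, then the opening, from -1 (shut) to 1 (fully open). A call has 1 to 20 rows; each row shifts and turns the pose as measured when the row begins, along the tool's axes as they then stand; what a row does not reach is not made up. A row lasts 1/12 s, in which the tool goes at most 41.7 mm and 7.16 degrees, less where a joint would pass 70% of its speed; a pose out of reach is approached as far as the arm can. A call with a number of a shift or a turn outside -1 to 1 is refused whole. A call with a gripper value outside its range is refused whole. The fingers move at their own pace and stop on an object; "squeeze" is the grip in N (left out, the last holds). Time passes only in rows, so rows that do not move let the fingers close. It gives the time, the measured TCP pose, the force and the opening at its end, in the units of the state.
- observe(): the state, without advancing time (a new reading comes with each control period).
- capture(name): name is "scene" or "side" or "wrist"; returns the picture (384x512x3 uint8, blue, green, red); there is no depth.
- camera_info(name): a dict with "mtx" (3x3 intrinsics, pixels), "rvec" (rotation vector, rad) and "tvec" (3), from world to camera coordinates, as OpenCV has them; the wrist camera has in their place "hand_eye" (4x4, takes a point from camera to tool coordinates, whose origin is the TCP and whose axes are the flange's). Camera axes: x right, y down, z forward; pixel columns grow to the right and rows downward; lengths in m; the calibration is good to about 2 mm. A picture is of the moment at which its call begins: read the wrist's pose just before it. camera_info takes no time and is no camera call.
- finish_job(): hands the job in, once; it reports no verdict.
The state is a dict: "time": time; "q": joint angles; "joint_vel": joint speeds; "effort": joint torques, N m; "tool_pos": TCP position; "tcp_rot": TCP orientation; "force": force on the tool from outside, world axes, zero at the start; "ft_torque": the same for the moment, N m; "finger_gap": opening from 0.0 (shut) to 1.0 (fully open).
Only numpy, scipy, OpenCV 4.12 (cv2) and the standard library are available. Lean on these libraries where they do the work, as an engineer would, in place of code of your own. Each camera call takes 0.05 s, during which the arm holds its last target.

## Working session

There is one attempt and no reset: what is moved stays moved. The work goes in short steps, Python scripts to look and compute and a tool call to move; the robot and the scene stay as the last step left them, time stands still between calls to the robot, and variables do not carry over. Pictures are saved under pics/ and viewed, and the job is handed in when it is done.

Besides the shell and the picture viewer there is one more tool, called after "Emit:" as name(argument=value, ...), one argument or row to a line, values as JSON. carry_out: Moves the arm, as the interface text tells. Its arguments: {"type":"object","properties":{"deltas":{"type":"array"},"squeeze":{"type":"number"}},"required":["deltas"]}

```bash
ls; mkdir -p pics; python3 - <<'E'
from plant import *
import cv2
s=observe();print(s, grasp_offset)
for n in ["scene","side","wrist"]:
    cv2.imwrite(f"pics/{n}0.png",capture(n)); print(n,camera_info(n))
E
```

```text
pics
{'time': 0.0, 'q': array([ 1.01986909e+00,  8.79747533e-02,  1.37225328e+00, -6.46629637e-06,
        1.68357742e+00, -1.03104888e-01]), 'joint_vel': array([ 0.00085062,  0.0003756 ,  0.00143527, -0.0030374 ,  0.00276613,
       -0.00157282]), 'effort': array([ 2.11301067e-04, -3.51851285e+01, -3.13271177e+01,  6.19182674e-05,
        1.05511685e-02, -9.00744226e-06]), 'tool_pos': array([0.2379042 , 0.49534449, 0.23012881]), 'tcp_rot': array([-3.13939095e+00, -2.21353295e-04,  2.69376934e+00]), 'force': array([0.29010928, 0.48839213, 0.82707586]), 'ft_torque': array([ 0.00096882, -0.00061539,  0.00142122]), 'finger_gap': 1.0000144483584674} 0.0187
scene {'mtx': array([[444.83398572,   0.        , 257.16583571],
       [  0.        , 444.83398572, 193.12354907],
       [  0.        ,   0.        ,   1.        ]]), 'rvec': array([ 1.18783879,  2.17949371, -1.11967726]), 'tvec': array([ 0.23568615, -0.29791781,  1.39446147])}
side {'mtx': array([[455.93877158,   0.        , 259.88577703],
       [  0.        , 455.93877158, 192.55239304],
       [  0.        ,   0.        ,   1.        ]]), 'rvec': array([ 2.29092679, -0.44992564,  0.17649965]), 'tvec': array([-0.50348178,  0.28686116,  0.62160639])}
wrist {'mtx': array([[266.87396609,   0.        , 254.12084437],
       [  0.        , 266.87396609, 185.11005851],
       [  0.        ,   0.        ,   1.        ]]), 'hand_eye': array([[ 7.57741600e-05, -9.62985481e-01, -2.69553257e-01,
         6.83758784e-02],
       [ 9.99999513e-01, -1.92299403e-04,  9.68104258e-04,
         1.14039534e-03],
       [-9.84105274e-04, -2.69553199e-01,  9.62984997e-01,
        -1.42688239e-01],
       [ 0.00000000e+00,  0.00000000e+00,  0.00000000e+00,
         1.00000000e+00]])}
```

View pics/scene0.png

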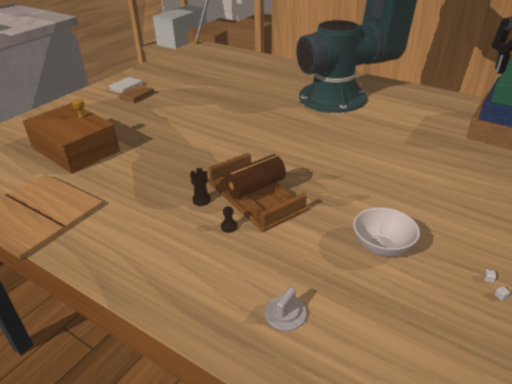

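View pics/side0.png

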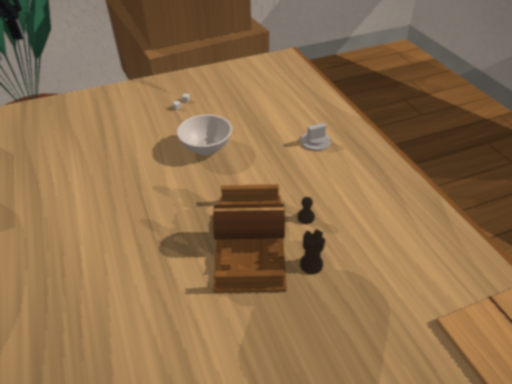

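View pics/wrist0.png

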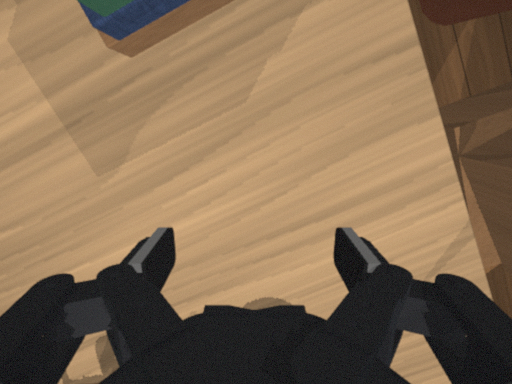

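```bash
python3 - <<'E'
import cv2
a=cv2.imread("pics/scene0.png")[140:250,170:320];cv2.imwrite("pics/sc_z.png",cv2.resize(a,None,fx=5,fy=5,interpolation=cv2.INTER_CUBIC))
a=cv2.imread("pics/side0.png")[170:300,190:340];cv2.imwrite("pics/si_z.png",cv2.resize(a,None,fx=4.5,fy=4.5,interpolation=cv2.INTER_CUBIC))
E
```

```text
(no output)
```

View pics/sc_z.png

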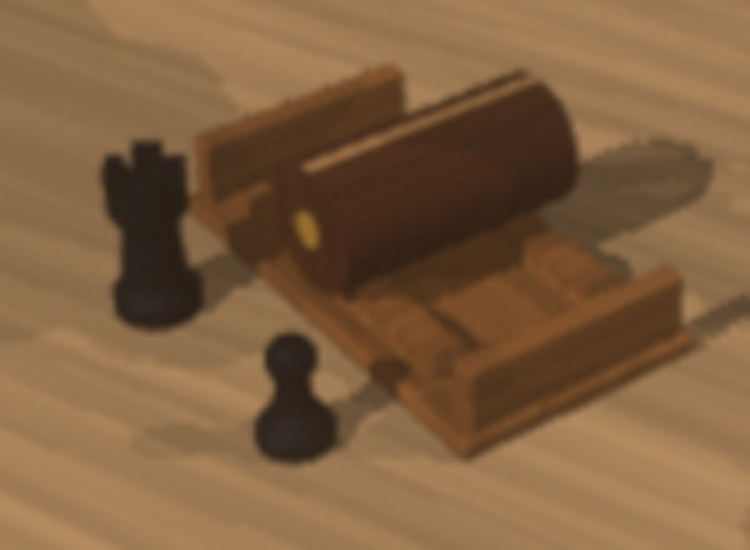

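View pics/si_z.png

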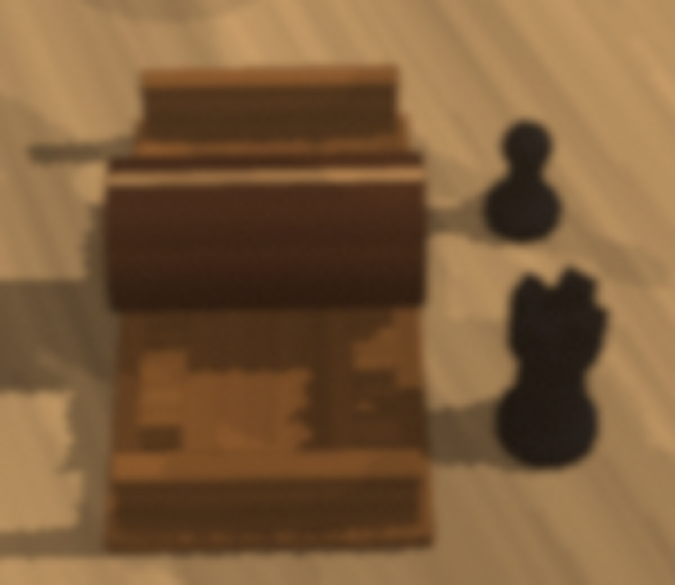

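```bash
cat > h.py <<'E'
import numpy as np,cv2
from plant import *
from scipy.optimize import least_squares
from scipy.spatial.transform import Rotation as R
C={n:camera_info(n) for n in("scene","side")}
def proj(n,P): return cv2.projectPoints(np.asarray(P,float).reshape(-1,3),C[n]["rvec"],C[n]["tvec"],C[n]["mtx"],None)[0].reshape(-1,2)
def plane(n,uv,z):
    c=C[n];Rm=cv2.Rodrigues(c["rvec"])[0];o=-Rm.T@c["tvec"];d=Rm.T@np.linalg.inv(c["mtx"])@np.array([*uv,1.]);return o+d*(z-o[2])/d[2]
E
python3 - <<'E'
from h import *
sc=lambda u,v:(u/5+170-.4,v/5+140-.4); si=lambda u,v:(u/4.5+190-.4,v/4.5+170-.4)
for n,p in [("scene",sc(470,457)),("scene",sc(692,345)),("scene",sc(190,205)),("side",si(107,550)),("side",si(432,547)),("scene",sc(155,315)),("scene",sc(293,448)),("side",si(547,440)),("side",si(522,220))]:
    print(n,p,plane(n,p,0))
E
```

```text
scene (263.6, 231.0) [0.64688668 0.15882532 0.        ]
scene (308.0, 208.6) [0.53580061 0.19973399 0.        ]
scene (207.6, 180.6) [ 0.56625827 -0.04804674  0.        ]
side (213.37777777777777, 291.82222222222225) [0.46211069 0.00338258 0.        ]
side (285.6, 291.15555555555557) [ 0.57172616 -0.04041866  0.        ]
scene (200.6, 202.6) [ 0.64091293 -0.00813265  0.        ]
scene (228.2, 229.2) [0.68022711 0.09545996 0.        ]
side (311.15555555555557, 267.3777777777778) [ 0.63183341 -0.01315337  0.        ]
side (305.6, 218.48888888888888) [0.67357407 0.09367633 0.        ]
```

```bash
python3 - <<'E'
from h import *
sc=lambda u,v:(u/5+170-.4,v/5+140-.4); si=lambda u,v:(u/4.5+190-.4,v/4.5+170-.4)
O=[("scene",sc(470,457),(.06,.11,0)),("scene",sc(692,348),(-.06,.11,0)),("scene",sc(190,207),(.06,-.11,0.0)),
("side",si(107,550),(-.06,-.11,0)),("side",si(432,547),(.06,-.11,0)),
("scene",sc(308,168),(.06,0,.0827)),("scene",sc(530,77),(-.06,0,.0827)),("side",si(108,179),(-.06,0,.0827)),("side",si(424,174),(.06,0,.0827)),("scene",sc(308,230),(.06,0,.0527))]
def f(p,full=False):
    r=[]
    for n,uv,P in O:
        W=R.from_euler('z',p[2]).apply(P)+[p[0],p[1],p[3]]
        r.append(proj(n,W)[0]-uv)
    return np.ravel(r)
s=least_squares(f,[.55,.08,-.38,0],loss='soft_l1')
print(s.x);print(f(s.x).reshape(-1,2).round(1))
p=s.x
for nm,P in [("mid",(0,0,.0527)),("target",(0,-.056,.0527)),("rook",(.105,-.056,.037)),("pawn",(.105,.056,.026))]:
    W=R.from_euler('z',p[2]).apply(P)+[p[0],p[1],p[3]];print(nm,W,proj("scene",W),proj("side",W))
E
```

```text
[ 0.55646767  0.08046829 -0.37289704  0.00248785]
[[-0.6  1. ]
 [ 1.1  0.5]
 [-0.3  0.5]
 [-0.4  1.1]
 [ 1.2  0.6]
 [-0.2 -0.4]
 [ 2.1 -0.6]
 [-0.5 -0.4]
 [ 0.9 -0.4]
 [ 0.6 -0.8]]
mid [0.55646767 0.08046829 0.05518785] [[255.356238   175.14860985]] [[249.44550527 220.64478877]]
target [0.53606603 0.02831684 0.05518785] [[240.89826315 163.92154386]] [[249.19914155 245.75624259]]
rook [ 0.63384999 -0.00993622  0.03948785] [[200.32330502 185.96557927]] [[312.91566327 250.90366407]]
pawn [0.67465326 0.09436667 0.02848785] [[228.61229295 216.56480032]] [[306.82557917 207.48600755]]
```

Emit:
carry_out(
  deltas=[
    [0, 0, -0.54, 0, 0, 0, -1],
    [0, 0, -0.54, 0, 0, 0, -1],
    [0, 0, 0, -0.9, -0.5, 0, -1],
    [0, 0, 0, -0.9, -0.5, 0, -1],
    [0, 0, 0, -0.9, -0.5, 0, -1],
    [0, 0, 0, -0.9, -0.5, 0, -1],
    [0, 0, 0, -0.9, -0.5, 0, -1],
    [0, 0, 0, -0.9, -0.5, 0, -1],
    [0, 0, 0, -0.9, -0.5, 0, -1],
    [0, 0, 0, -0.9, -0.5, 0, -1],
    [0, 0, 0, -0.9, -0.5, 0, -1],
    [0, 0, 0, -0.9, -0.5, 0, -1],
    [0, 0, 0, -0.9, -0.5, 0, -1],
    [0, 0, 0, -0.9, -0.5, 0, -1],
    [0, 0, 0, -0.9, -0.5, 0, -1],
    [0, 0, 0, -0.9, -0.5, 0, -1],
    [0, 0, 0, -0.9, -0.5, 0, -1],
    [0, 0, 0, -0.9, -0.5, 0, -1],
    [0, 0, 0, -0.9, -0.5, 0, -1],
    [0, 0, 0, 0, 0, 0, -1],
  ],
  squeeze=20,
)

```text
time: 1.82
tool_pos: [0.4683, 0.2126, 0.2201]
tcp_rot: [-3.124, -0.009, 2.779]
force: [-0.3, 0.1, 0.1]
finger_gap: -0.001
```

```bash
cat >> h.py <<'E'
RP=np.array([0.55647,0.08047,0.]);RY=-0.3729
def rel():
    s=observe();q=R.from_euler('z',-RY)
    t=q.apply(s["tool_pos"]-RP);a=s["tcp_rot"]
    Rt=R.from_euler('xyz',a);des=R.from_euler('xyz',[np.pi,0,RY+np.pi])
    e=np.degrees((Rt.inv()*des).as_rotvec())
    print("t%.2f"%s["time"],"rack-frame mm",(t*1000).round(1),"F rack",q.apply(s["force"]).round(2),"turn needed(deg,tool)",e.round(2),"gap %.3f"%s["finger_gap"])
E
python3 -c "
from h import *
rel();cv2.imwrite('pics/w1.png',capture('wrist'))"
```

```text
t1.82 rack-frame mm [-130.2   90.9  220.1] F rack [-0.33 -0.07  0.12] turn needed(deg,tool) [-1.   -0.52  0.57] gap -0.001
```

View pics/w1.png

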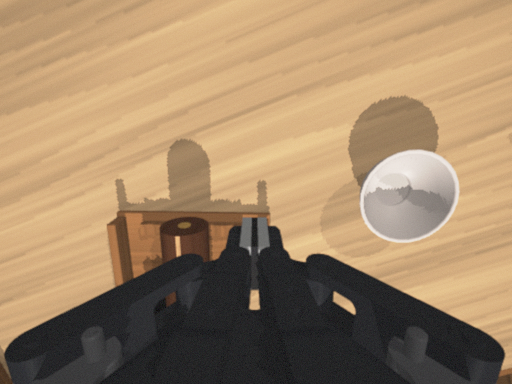

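Emit:
carry_out(
  deltas=[
    [0, 0, 1, 0, 0, 0, -1],
    [0, 0, 1, 0, 0, 0, -1],
    [0, 0, 1, 0, 0, 0, -1],
    [0, 0, 1, 0, 0, 0, -1],
    [0, 0, 1, 0, 0, 0, -1],
    [0, 0, 1, 0, 0, 0, -1],
    [0, 0, 1, 0, 0, 0, -1],
    [0, 0, 1, 0, 0, 0, -1],
    [0, 0, 1, 0, 0, 0, -1],
    [0, 0, 1, 0, 0, 0, -1],
    [0, 0, 1, 0, 0, 0, -1],
    [0, 0, 1, 0, 0, 0, -1],
    [0, 0, 1, 0, 0, 0, -1],
    [0, 0, 1, 0, 0, 0, -1],
    [0, 0, 1, 0, 0, 0, -1],
    [0, 0, 1, 0, 0, 0, -1],
    [0, 0, 1, 0, 0, 0, -1],
    [0, 0, 1, 0, 0, 0, -1],
    [0, 0, 1, 0, 0, 0, -1],
    [0, 0, 1, 0, 0, 0, -1],
  ],
)

```text
time: 3.53
tool_pos: [0.4507, 0.2302, 0.2152]
tcp_rot: [-3.109, 0.012, 1.335]
force: [0.0, -0.1, -0.3]
finger_gap: 0.0
```

```bash
sed -i 's/RY+np.pi\]/RY+np.pi\/2]/' h.py; python3 -c "
from h import *
rel();cv2.imwrite('pics/w2.png',capture('wrist'))"
```

```text
t3.53 rack-frame mm [-153.1  100.9  215.2] F rack [ 0.06 -0.12 -0.3 ] turn needed(deg,tool) [-1.84  0.84  7.83] gap 0.000
```

View pics/w2.png

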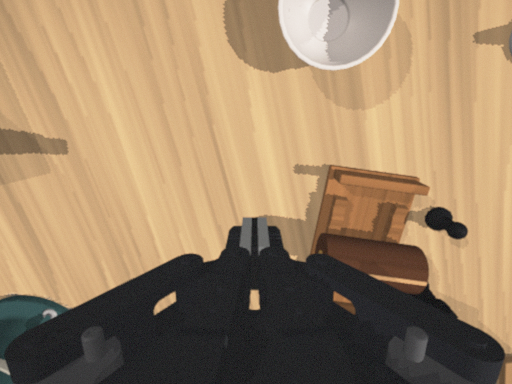

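Emit:
carry_out(
  deltas=[
    [-0.06, 0.03, 0.5, 0, 0, 0, -1],
    [-0.06, 0.03, 0.5, 0, 0, 0, -1],
    [-0.06, 0.03, 0.5, -0.5, 0.9, 0, -1],
    [-0.06, 0.03, 0.5, -0.5, 0.9, 0, -1],
    [-0.06, 0.03, 0, -0.5, 0.9, 0, -1],
    [-0.06, 0.03, 0, -0.5, 0.9, 0.2, -1],
    [-0.06, 0.03, 0, -0.5, 0.9, 0.2, -1],
    [-0.06, 0.03, 0, -0.5, 0.9, 0.2, -1],
    [-0.06, 0.03, 0, -0.5, 0.9, 0.2, -1],
    [0, 0, 0, -0.5, 0.9, 0.2, -1],
    [0, 0, 0, 0, 0, 0, -1],
  ],
)

```text
time: 4.5
tool_pos: [0.5552, 0.1106, 0.1917]
tcp_rot: [3.14, -0.007, 1.22]
force: [-0.2, 0.3, -0.8]
finger_gap: 0.001
```

```bash
python3 -c "
from h import *
rel();"
```

```text
t4.50 rack-frame mm [-12.2  27.6 191.7] F rack [-0.27  0.21 -0.78] turn needed(deg,tool) [ 0.09 -0.42  1.25] gap 0.001
```

Emit:
carry_out(
  deltas=[
    [0, -0.05, 0.15, -0.2, 0.2, 0.8, -1],
    [0, -0.05, 0.15, -0.2, 0.2, 0.8, -1],
    [0, 0, 0.05, -0.2, 0.2, 0.8, -1],
    [0, 0, 0, -0.2, 0.1, 0.8, -1],
    [0, 0, 0, 0, 0, 0.5, -1],
    [0, 0, 0, 0, 0, 0, -1],
    [0, 0, 0, 0, 0, 0, -1],
  ],
)

```text
time: 5.08
tool_pos: [0.5608, 0.0966, 0.1158]
tcp_rot: [-3.14, -0.005, 1.206]
force: [-0.4, -0.3, 0.2]
finger_gap: -0.001
```

```bash
python3 -c "
from h import *
rel();cv2.imwrite('pics/s3.png',cv2.resize(capture('side')[100:300,170:370],None,fx=3,fy=3));cv2.imwrite('pics/c3.png',cv2.resize(capture('scene')[80:250,150:350],None,fx=3,fy=3))"
```

```text
t5.08 rack-frame mm [ -1.8  16.7 115.8] F rack [-0.3  -0.45  0.23] turn needed(deg,tool) [-0.08 -0.26  0.44] gap -0.001
```

View pics/s3.png

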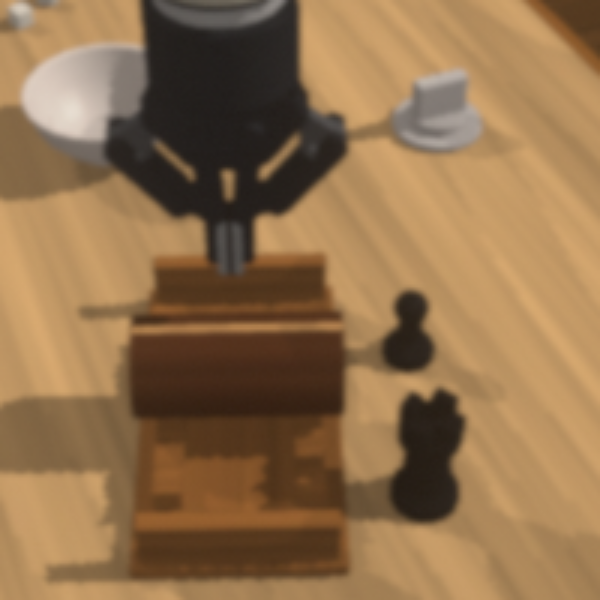

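View pics/c3.png

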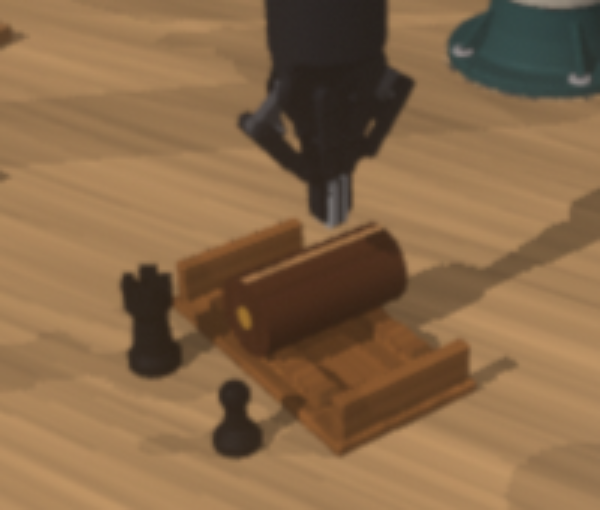

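Emit:
carry_out(
  deltas=[
    [0, -0.05, 0.1, -0.15, 0.1, 0.4, -1],
    [0, 0, 0, -0.15, 0, 0.4, -1],
    [0, 0, 0, -0.1, 0, 0.2, -1],
    [0, 0, 0, 0, 0, 0, -1],
  ],
)

```text
time: 5.52
tool_pos: [0.5622, 0.0889, 0.0985]
tcp_rot: [3.135, -0.004, 1.2]
force: [0.1, 0.3, -0.0]
finger_gap: -0.001
```

```bash
python3 -c "
from h import *
rel();"
```

```text
t5.52 rack-frame mm [ 2.3  9.9 98.5] F rack [-0.06  0.33 -0.  ] turn needed(deg,tool) [ 0.36 -0.24  0.11] gap -0.001
```

Emit:
carry_out(
  deltas=[
    [0.05, -0.05, 0, 0.05, -0.1, 0.15, -1],
    [0, 0, 0, 0.05, 0, 0.15, -1],
    [0, 0, 0, 0, 0, 0.1, -1],
    [0, 0, 0, 0, 0, 0.1, -1],
  ],
)

```text
time: 5.85
tool_pos: [0.5614, 0.0914, 0.0882]
tcp_rot: [3.138, -0.001, 1.199]
force: [0.4, 0.2, -0.1]
finger_gap: -0.002
```

Emit:
carry_out(
  deltas=[
    [0, 0, 0, 0, 0, 0.05, -1],
    [0, 0, 0, 0, 0, 0.05, -1],
  ],
)

```text
time: 6.02
tool_pos: [0.5613, 0.0915, 0.0856]
tcp_rot: [3.139, -0.001, 1.199]
force: [-1.1, 0.2, 0.1]
finger_gap: 0.0
```

Emit:
carry_out(
  deltas=[
    [0, 0, 0, 0, 0, 0.025, -1],
  ],
)

```text
time: 6.1
tool_pos: [0.5612, 0.0915, 0.0849]
tcp_rot: [3.139, -0.001, 1.199]
force: [0.3, -0.6, -0.4]
finger_gap: -0.005
```

Emit:
carry_out(
  deltas=[
    [0, 0, 0, 0, 0, 0.025, -1],
  ],
)

```text
time: 6.18
tool_pos: [0.5613, 0.0916, 0.0844]
tcp_rot: [3.139, -0.001, 1.199]
force: [-0.2, -0.2, 0.7]
finger_gap: -0.0
```

Emit:
carry_out(
  deltas=[
    [0, 0, 0, 0, 0, 0.025, -1],
  ],
)

```text
time: 6.27
tool_pos: [0.5613, 0.0915, 0.0839]
tcp_rot: [3.139, -0.001, 1.199]
force: [-0.5, -0.7, -0.7]
finger_gap: 0.001
```

Emit:
carry_out(
  deltas=[
    [0, 0, 0, 0, 0, 0.025, -1],
  ],
)

```text
time: 6.35
tool_pos: [0.5615, 0.0916, 0.0835]
tcp_rot: [3.138, -0.001, 1.199]
force: [0.3, -0.1, 0.8]
finger_gap: -0.001
```

Emit:
carry_out(
  deltas=[
    [0, 0, 0, 0, 0, 0.025, -1],
  ],
)

```text
time: 6.43
tool_pos: [0.5615, 0.0916, 0.0831]
tcp_rot: [3.138, -0.001, 1.199]
force: [-0.5, 1.3, 0.6]
finger_gap: -0.002
```

Emit:
carry_out(
  deltas=[
    [0, 0, 0, 0, 0, 0.025, -1],
  ],
)

```text
time: 6.52
tool_pos: [0.5616, 0.0915, 0.0826]
tcp_rot: [3.138, -0.001, 1.199]
force: [-0.5, -0.1, 0.2]
finger_gap: 0.001
```

Emit:
carry_out(
  deltas=[
    [0, 0, 0, 0, 0, 0.025, -1],
  ],
)

```text
time: 6.6
tool_pos: [0.5617, 0.0916, 0.0823]
tcp_rot: [3.138, -0.001, 1.199]
force: [-0.1, 0.4, 2.6]
finger_gap: 0.001
```

Emit:
carry_out(
  deltas=[
    [0, 0, 0, 0, 0, 0.025, -1],
  ],
)

```text
time: 6.68
tool_pos: [0.5617, 0.0917, 0.0823]
tcp_rot: [3.138, -0.002, 1.199]
force: [-1.3, -0.1, 3.3]
finger_gap: -0.001
```

Emit:
carry_out(
  deltas=[
    [0, 0, 0, 0, 0, 0.025, -1],
  ],
)

```text
time: 6.77
tool_pos: [0.5618, 0.0917, 0.0823]
tcp_rot: [3.137, -0.002, 1.199]
force: [-0.7, 0.6, 2.6]
finger_gap: 0.0
```

```bash
python3 -c "
from h import *
rel();"
```

```text
t6.77 rack-frame mm [ 0.8 12.4 82.3] F rack [-0.91  0.31  2.62] turn needed(deg,tool) [ 0.24 -0.11  0.08] gap 0.000
```

Emit:
carry_out(
  deltas=[
    [0, 0, 0, 0, 0, 0.05, -1],
  ],
)

```text
time: 6.85
tool_pos: [0.5619, 0.0919, 0.0821]
tcp_rot: [3.137, -0.002, 1.199]
force: [-2.8, 0.9, 6.0]
finger_gap: -0.001
```

Emit:
carry_out(
  deltas=[
    [0, 0, 0, -0.1, 0, 0.05, -1],
  ],
)

```text
time: 6.93
tool_pos: [0.5615, 0.0907, 0.0823]
tcp_rot: [3.136, -0.004, 1.2]
force: [-1.8, 2.6, 7.5]
finger_gap: -0.0
```

Emit:
carry_out(
  deltas=[
    [0, 0, 0, -0.1, 0, 0.05, -1],
  ],
)

```text
time: 7.02
tool_pos: [0.5611, 0.0898, 0.0825]
tcp_rot: [3.136, -0.006, 1.2]
force: [-2.5, 2.4, 6.9]
finger_gap: -0.004
```

Emit:
carry_out(
  deltas=[
    [0, 0, 0, -0.1, 0, 0.05, -1],
  ],
)

```text
time: 7.1
tool_pos: [0.5607, 0.0888, 0.0827]
tcp_rot: [3.135, -0.008, 1.2]
force: [-2.1, 2.5, 5.5]
finger_gap: 0.003
```

```bash
python3 -c "
from h import *
rel();"
```

```text
t7.10 rack-frame mm [ 0.9  9.3 82.7] F rack [-2.86  1.52  5.49] turn needed(deg,tool) [ 0.36 -0.48  0.13] gap 0.003
```

Emit:
carry_out(
  deltas=[
    [0.08, -0.1, 0.03, -0.12, -0.04, 0.05, -1],
    [0.06, -0.1, 0, -0.12, -0.04, 0.05, -1],
  ],
)

```text
time: 7.27
tool_pos: [0.5593, 0.0856, 0.0832]
tcp_rot: [3.14, 0.002, 1.198]
force: [1.0, 1.2, 5.0]
finger_gap: 0.002
```

```bash
python3 -c "
from h import *
rel();"
```

```text
t7.27 rack-frame mm [ 0.8  5.8 83.2] F rack [0.5  1.5  5.02] turn needed(deg,tool) [0.08 0.13 0.02] gap 0.002
```

Emit:
carry_out(
  deltas=[
    [0.03, -0.05, 0, -0.12, -0.01, 0.055, -1],
    [0.03, -0.05, 0, -0.12, -0.01, 0.055, -1],
    [0.03, -0.05, 0, -0.12, -0.01, 0.055, -1],
  ],
)

```text
time: 7.52
tool_pos: [0.5574, 0.0806, 0.0838]
tcp_rot: [-3.139, 0.009, 1.199]
force: [-1.7, 2.3, 7.5]
finger_gap: 0.003
```

```bash
python3 -c "
from h import *
rel();"
```

```text
t7.52 rack-frame mm [ 0.9  0.5 83.8] F rack [-2.38  1.53  7.54] turn needed(deg,tool) [-0.13  0.5   0.07] gap 0.003
```

Emit:
carry_out(
  deltas=[
    [-0.02, 0.06, 0, -0.12, -0.04, 0.045, -1],
    [0, 0.06, 0, -0.12, -0.03, 0.045, -1],
    [0, 0, 0, -0.12, -0.03, 0.05, -1],
  ],
)

```text
time: 7.77
tool_pos: [0.5554, 0.0753, 0.0844]
tcp_rot: [3.137, -0.004, 1.2]
force: [-0.8, 0.8, 6.6]
finger_gap: -0.003
```

```bash
python3 -c "
from h import *
rel();"
```

```text
t7.77 rack-frame mm [ 0.8 -5.2 84.4] F rack [-1.05  0.46  6.56] turn needed(deg,tool) [ 0.28 -0.2   0.13] gap -0.003
```

Emit:
carry_out(
  deltas=[
    [0.04, -0.03, 0.02, -0.12, -0.03, 0.045, -1],
    [0.02, -0.02, 0, -0.12, -0.03, 0.045, -1],
    [0.02, -0.02, 0, -0.12, -0.03, 0.05, -1],
  ],
)

```text
time: 8.02
tool_pos: [0.553, 0.0692, 0.0847]
tcp_rot: [3.137, -0.001, 1.199]
force: [-0.6, 1.2, 6.5]
finger_gap: 0.001
```

```bash
python3 -c "
from h import *
rel();cv2.imwrite('pics/s4.png',cv2.resize(capture('side')[150:300,180:340],None,fx=4,fy=4,interpolation=2));rel()"
```

```text
t8.02 rack-frame mm [  0.9 -11.8  84.7] F rack [-1.    0.88  6.46] turn needed(deg,tool) [ 0.26 -0.06  0.06] gap 0.001
t8.07 rack-frame mm [  0.8 -12.2  84.7] F rack [-1.13 -0.15  5.89] turn needed(deg,tool) [ 0.25 -0.03  0.04] gap 0.002
```

View pics/s4.png

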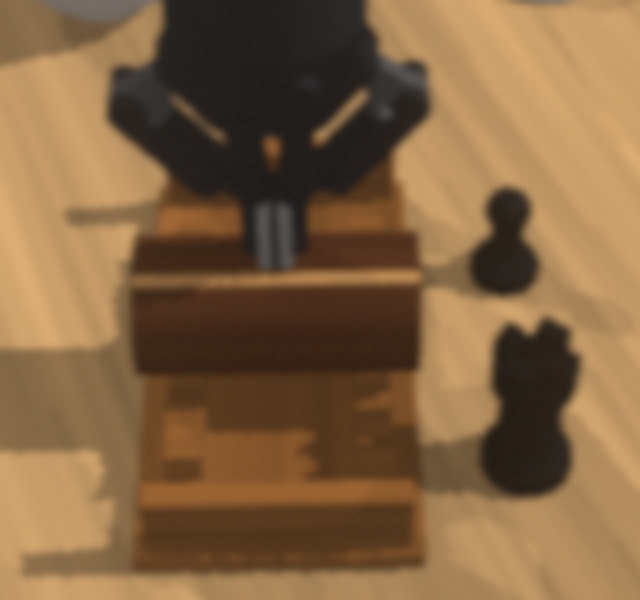

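Emit:
carry_out(
  deltas=[
    [0.04, 0, 0, -0.12, -0.03, 0.05, -1],
    [0.02, 0, 0, -0.12, -0.03, 0.055, -1],
  ],
)

```text
time: 8.23
tool_pos: [0.5512, 0.0647, 0.0847]
tcp_rot: [3.138, -0.002, 1.199]
force: [-1.3, -0.1, 7.4]
finger_gap: -0.001
```

```bash
python3 -c "
from h import *
rel()"
```

```text
t8.23 rack-frame mm [  0.9 -16.5  84.7] F rack [-1.17 -0.52  7.39] turn needed(deg,tool) [ 0.2  -0.1   0.06] gap -0.001
```

Emit:
carry_out(
  deltas=[
    [0.03, -0.02, 0, -0.1, -0.03, 0.055, -1],
    [0.02, 0, 0, -0.1, -0.03, 0.055, -1],
  ],
)

```text
time: 8.4
tool_pos: [0.5498, 0.061, 0.0847]
tcp_rot: [3.138, -0.001, 1.199]
force: [-1.7, -0.0, 5.3]
finger_gap: -0.005
```

```bash
python3 -c "
from h import *
rel()"
```

```text
t8.40 rack-frame mm [  0.9 -20.6  84.7] F rack [-1.57 -0.66  5.32] turn needed(deg,tool) [ 0.19 -0.06  0.06] gap -0.005
```

Emit:
carry_out(
  deltas=[
    [0.03, -0.02, 0, -0.1, -0.04, 0.065, -1],
    [0.02, 0, 0, -0.1, -0.04, 0.065, -1],
  ],
)

```text
time: 8.57
tool_pos: [0.5482, 0.0572, 0.0845]
tcp_rot: [3.138, -0.0, 1.199]
force: [-1.0, -0.6, 7.5]
finger_gap: -0.001
```

```bash
python3 -c "
from h import *
rel()"
```

```text
t8.57 rack-frame mm [  0.8 -24.7  84.5] F rack [-0.77 -0.91  7.51] turn needed(deg,tool) [ 0.22 -0.    0.06] gap -0.001
```

Emit:
carry_out(
  deltas=[
    [0.03, 0, 0, -0.1, -0.03, 0.06, -1],
    [0.02, 0, 0, -0.1, -0.03, 0.06, -1],
    [0.02, 0, 0, -0.1, -0.03, 0.06, -1],
  ],
)

```text
time: 8.82
tool_pos: [0.5457, 0.0508, 0.0838]
tcp_rot: [3.138, 0.001, 1.199]
force: [-1.3, -0.3, 5.1]
finger_gap: -0.001
```

```bash
python3 -c "
from h import *
rel()"
```

```text
t8.82 rack-frame mm [  0.8 -31.6  83.8] F rack [-1.09 -0.73  5.07] turn needed(deg,tool) [0.2  0.05 0.06] gap -0.001
```

Emit:
carry_out(
  deltas=[
    [0.03, 0, 0, -0.1, -0.03, 0.065, -1],
    [0.02, 0, 0, -0.1, -0.03, 0.065, -1],
  ],
)

```text
time: 8.98
tool_pos: [0.5439, 0.0461, 0.0829]
tcp_rot: [3.139, 0.002, 1.199]
force: [-1.3, -0.8, 6.0]
finger_gap: -0.004
```

```bash
python3 -c "
from h import *
rel()"
```

```text
t8.98 rack-frame mm [  0.8 -36.6  82.9] F rack [-0.89 -1.21  6.  ] turn needed(deg,tool) [0.17 0.14 0.05] gap -0.004
```

Emit:
carry_out(
  deltas=[
    [0.03, 0.02, 0, -0.08, -0.03, 0.06, -1],
    [0.02, 0.02, 0, -0.08, -0.03, 0.055, -1],
  ],
)

```text
time: 9.15
tool_pos: [0.5423, 0.042, 0.0819]
tcp_rot: [3.139, 0.002, 1.199]
force: [-1.2, -1.4, 4.3]
finger_gap: -0.001
```

```bash
python3 -c "
from h import *
rel()"
```

```text
t9.15 rack-frame mm [  0.8 -41.   81.9] F rack [-0.58 -1.73  4.32] turn needed(deg,tool) [0.13 0.09 0.04] gap -0.001
```

Emit:
carry_out(
  deltas=[
    [0.02, 0.02, 0, -0.05, -0.02, 0.05, -1],
  ],
)

```text
time: 9.23
tool_pos: [0.5417, 0.0403, 0.0815]
tcp_rot: [3.14, 0.001, 1.198]
force: [-1.7, -1.4, 6.4]
finger_gap: 0.004
```

```bash
python3 -c "
from h import *
rel();cv2.imwrite('pics/s5.png',cv2.resize(capture('side')[150:300,180:340],None,fx=4,fy=4,interpolation=2));rel()"
```

```text
t9.23 rack-frame mm [  0.9 -42.7  81.5] F rack [-1.08 -1.93  6.42] turn needed(deg,tool) [0.1  0.06 0.02] gap 0.004
t9.28 rack-frame mm [  0.9 -43.   81.4] F rack [ 0.86 -1.92  5.84] turn needed(deg,tool) [0.09 0.08 0.01] gap -0.001
```

View pics/s5.png

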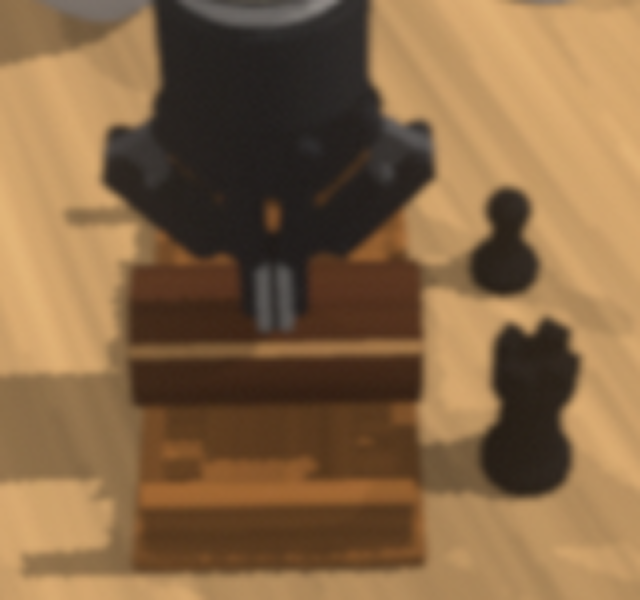

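Emit:
carry_out(
  deltas=[
    [0, 0, 0, 0, 0, -0.1, -1],
    [0, 0, 0, 0, 0, -0.3, -1],
    [0, 0, 0, 0, 0, -0.3, -1],
    [0, 0, 0, 0, 0, 0, -1],
  ],
)

```text
time: 9.62
tool_pos: [0.5402, 0.0396, 0.0938]
tcp_rot: [-3.139, 0.004, 1.198]
force: [0.1, -0.9, 0.1]
finger_gap: 0.001
```

```bash
python3 -c "
from h import *
rel();cv2.imwrite('pics/s6.png',cv2.resize(capture('side')[150:300,180:340],None,fx=4,fy=4,interpolation=2));cv2.imwrite('pics/c6.png',cv2.resize(capture('scene')[140:250,170:320],None,fx=5,fy=5,interpolation=2));rel()"
```

```text
t9.62 rack-frame mm [ -0.3 -44.   93.8] F rack [ 0.44 -0.77  0.13] turn needed(deg,tool) [-0.15  0.21 -0.02] gap 0.001
t9.72 rack-frame mm [ -0.8 -44.2  92.9] F rack [ 0.27 -0.57 -0.44] turn needed(deg,tool) [-0.23  0.23 -0.02] gap -0.002
```

View pics/s6.png

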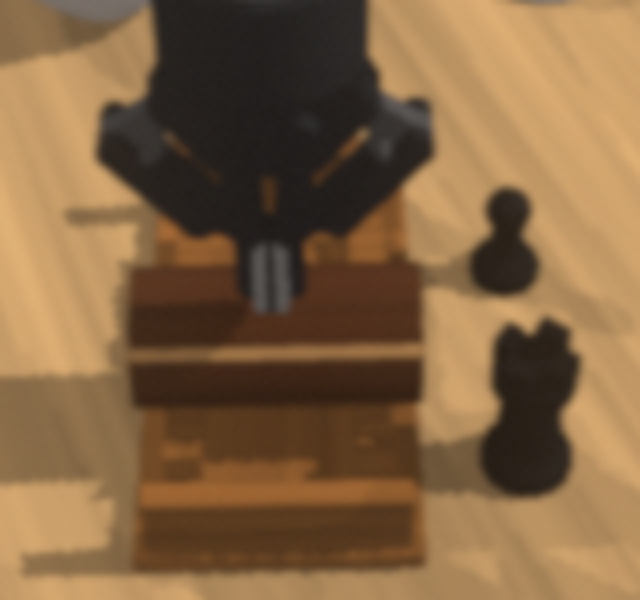

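View pics/c6.png

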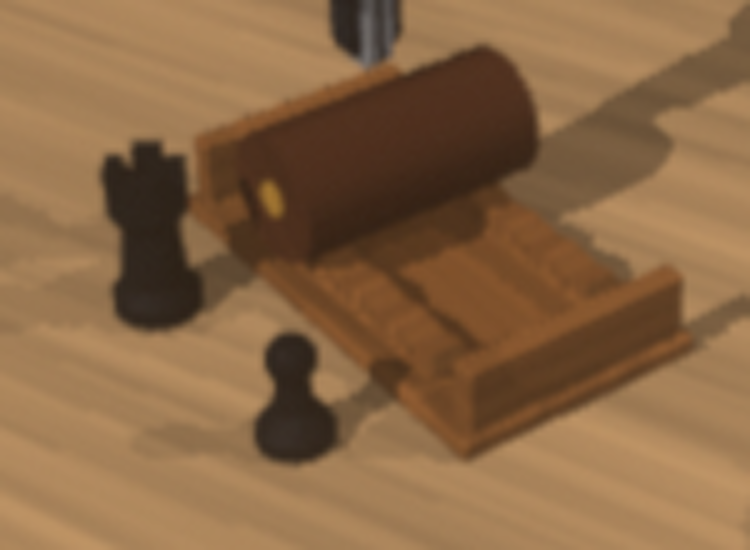

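Emit:
carry_out(
  deltas=[
    [-0.05, 0.05, 0, 0.45, 0.03, 0, -1],
    [0, 0, 0, 0.45, 0.03, 0, -1],
    [0, 0, 0, 0.35, 0.0, 0, -1],
    [0, 0, 0, 0.1, 0, 0.1, -1],
    [0, 0, 0, 0, 0, 0, -1],
  ],
)

```text
time: 10.13
tool_pos: [0.5512, 0.0678, 0.0893]
tcp_rot: [-3.139, 0.0, 1.198]
force: [0.1, 0.4, 1.2]
finger_gap: 0.004
```

```bash
python3 -c "
from h import *
rel()"
```

```text
t10.13 rack-frame mm [ -0.3 -13.8  89.3] F rack [-0.09  0.39  1.22] turn needed(deg,tool) [-0.13  0.01  0.02] gap 0.004
```

Emit:
carry_out(
  deltas=[
    [-0.03, 0, 0, -0.07, 0.02, 0.1, -1],
    [0, 0, 0, -0.03, 0, 0.1, -1],
    [0, 0, 0, 0, 0, 0.05, -1],
    [0, 0, 0, 0, 0, 0.0, -1],
  ],
)

```text
time: 10.47
tool_pos: [0.5504, 0.0661, 0.0829]
tcp_rot: [-3.14, 0.001, 1.2]
force: [-0.2, 0.7, -0.3]
finger_gap: -0.0
```

Emit:
carry_out(
  deltas=[
    [0, 0, 0, 0, 0, 0.025, -1],
    [0, 0, 0, 0, 0, 0.025, -1],
  ],
)

```text
time: 10.63
tool_pos: [0.5504, 0.0658, 0.0822]
tcp_rot: [-3.14, 0.001, 1.199]
force: [-1.2, 1.3, 3.7]
finger_gap: 0.001
```

```bash
python3 -c "
from h import *
rel()"
```

```text
t10.63 rack-frame mm [ -0.3 -15.9  82.2] F rack [-1.61  0.72  3.74] turn needed(deg,tool) [-0.06  0.05  0.05] gap 0.001
```

Contact at y = −15.9. Same rolling pattern as before.

Emit:
carry_out(
  deltas=[
    [0, 0, 0, 0, 0, 0.045, -1],
    [0, 0, 0, -0.1, -0.02, 0.045, -1],
    [0, -0.03, 0, -0.1, -0.02, 0.045, -1],
  ],
)

```text
time: 10.88
tool_pos: [0.5494, 0.0632, 0.0826]
tcp_rot: [3.14, -0.001, 1.199]
force: [-0.4, 0.6, 4.9]
finger_gap: -0.0
```

```bash
python3 -c "
from h import *
rel()"
```

```text
t10.88 rack-frame mm [ -0.3 -18.6  82.6] F rack [-0.56  0.39  4.86] turn needed(deg,tool) [ 0.11 -0.05  0.05] gap -0.000
```

Emit:
carry_out(
  deltas=[
    [0.03, -0.03, 0, -0.11, -0.02, 0.05, -1],
    [0.03, -0.03, 0, -0.11, -0.02, 0.05, -1],
    [0.02, -0.02, 0, -0.11, -0.02, 0.05, -1],
  ],
)

```text
time: 11.13
tool_pos: [0.5475, 0.0584, 0.0834]
tcp_rot: [3.141, 0.0, 1.199]
force: [-0.8, 1.6, 6.0]
finger_gap: 0.002
```

```bash
python3 -c "
from h import *
rel()"
```

```text
t11.13 rack-frame mm [ -0.3 -23.8  83.4] F rack [-1.29  1.17  5.98] turn needed(deg,tool) [0.06 0.02 0.07] gap 0.002
```

Emit:
carry_out(
  deltas=[
    [0.03, -0.02, 0, -0.11, -0.02, 0.05, -1],
    [0.03, -0.02, 0, -0.11, -0.02, 0.05, -1],
    [0.02, -0.02, 0, -0.11, -0.02, 0.05, -1],
  ],
)

```text
time: 11.38
tool_pos: [0.5455, 0.0532, 0.084]
tcp_rot: [-3.141, 0.001, 1.199]
force: [-1.3, 0.9, 5.1]
finger_gap: 0.001
```

```bash
python3 -c "
from h import *
rel()"
```

```text
t11.38 rack-frame mm [ -0.3 -29.4  84. ] F rack [-1.5  0.4  5.1] turn needed(deg,tool) [-0.01  0.04  0.09] gap 0.001
```

Emit:
carry_out(
  deltas=[
    [0.02, -0.02, 0, -0.11, -0.03, 0.052, -1],
    [0.02, -0.02, 0, -0.11, -0.03, 0.052, -1],
    [0.02, -0.02, 0, -0.11, -0.03, 0.052, -1],
  ],
)

```text
time: 11.63
tool_pos: [0.5434, 0.0477, 0.0845]
tcp_rot: [3.14, 0.002, 1.2]
force: [-0.8, 0.9, 5.3]
finger_gap: 0.001
```

```bash
python3 -c "
from h import *
rel()"
```

```text
t11.63 rack-frame mm [ -0.3 -35.3  84.5] F rack [-1.07  0.56  5.34] turn needed(deg,tool) [0.09 0.09 0.09] gap 0.001
```

Emit:
carry_out(
  deltas=[
    [0.02, 0, 0.02, -0.11, -0.02, 0.055, -1],
    [0.02, 0, 0.02, -0.11, -0.02, 0.055, -1],
    [0.02, 0, 0, -0.11, -0.02, 0.055, -1],
  ],
)

```text
time: 11.88
tool_pos: [0.5412, 0.042, 0.0847]
tcp_rot: [3.14, -0.001, 1.197]
force: [-0.3, 1.4, 5.8]
finger_gap: -0.001
```

```bash
python3 -c "
from h import *
rel()"
```

```text
t11.88 rack-frame mm [ -0.2 -41.4  84.7] F rack [-0.82  1.15  5.85] turn needed(deg,tool) [ 0.1  -0.06 -0.06] gap -0.001
```

Emit:
carry_out(
  deltas=[
    [0.02, 0, 0, -0.11, -0.02, 0.057, -1],
    [0.02, 0, 0, -0.1, -0.02, 0.057, -1],
    [0.02, 0, 0, -0.1, -0.02, 0.06, -1],
  ],
)

```text
time: 12.13
tool_pos: [0.5389, 0.0361, 0.0847]
tcp_rot: [3.14, -0.003, 1.197]
force: [-1.6, 0.6, 5.6]
finger_gap: -0.002
```

```bash
python3 -c "
from h import *
rel()"
```

```text
t12.13 rack-frame mm [ -0.2 -47.7  84.7] F rack [-1.69 -0.03  5.64] turn needed(deg,tool) [ 0.11 -0.16 -0.06] gap -0.002
```

Emit:
carry_out(
  deltas=[
    [0.02, -0.03, 0, -0.1, -0.03, 0.06, -1],
    [0.02, -0.02, 0, -0.1, -0.03, 0.062, -1],
  ],
)

```text
time: 12.3
tool_pos: [0.5372, 0.032, 0.0845]
tcp_rot: [3.139, 0.0, 1.197]
force: [-0.4, -0.4, 5.5]
finger_gap: -0.003
```

Emit:
carry_out(
  deltas=[
    [0.02, 0, 0, -0.1, -0.03, 0.062, -1],
    [0.02, 0, 0, -0.1, -0.03, 0.062, -1],
  ],
)

```text
time: 12.47
tool_pos: [0.5356, 0.0278, 0.0842]
tcp_rot: [3.138, 0.0, 1.197]
force: [-1.5, 0.0, 4.5]
finger_gap: 0.002
```

```bash
python3 -c "
from h import *
rel()"
```

```text
t12.47 rack-frame mm [ -0.2 -56.7  84.2] F rack [-1.38 -0.53  4.47] turn needed(deg,tool) [ 0.21  0.01 -0.08] gap 0.002
```

Emit:
carry_out(
  deltas=[
    [0.03, 0, 0, -0.1, -0.03, 0.068, -1],
    [0.02, 0, 0, -0.1, -0.03, 0.068, -1],
  ],
)

```text
time: 12.63
tool_pos: [0.5338, 0.0233, 0.0834]
tcp_rot: [3.138, 0.001, 1.196]
force: [-0.7, -0.9, 5.6]
finger_gap: 0.003
```

Emit:
carry_out(
  deltas=[
    [0.02, 0, 0, -0.1, -0.03, 0.068, -1],
    [0.02, 0, 0, -0.09, -0.03, 0.068, -1],
  ],
)

```text
time: 12.8
tool_pos: [0.532, 0.0187, 0.0825]
tcp_rot: [3.137, 0.002, 1.196]
force: [-1.3, -0.8, 5.0]
finger_gap: 0.002
```

```bash
python3 -c "
from h import *
rel()"
```

```text
t12.80 rack-frame mm [ -0.2 -66.4  82.5] F rack [-0.96 -1.19  5.05] turn needed(deg,tool) [ 0.25  0.1  -0.11] gap 0.002
```

Emit:
carry_out(
  deltas=[
    [0.03, 0.02, 0, -0.08, -0.03, 0.062, -1],
    [0.02, 0.02, 0, -0.07, -0.03, 0.06, -1],
  ],
)

```text
time: 12.97
tool_pos: [0.5305, 0.0148, 0.0815]
tcp_rot: [3.137, 0.0, 1.195]
force: [-0.9, -0.4, 5.9]
finger_gap: -0.0
```

```bash
python3 -c "
from h import *
rel()"
```

```text
t12.97 rack-frame mm [ -0.3 -70.6  81.5] F rack [-0.73 -0.71  5.87] turn needed(deg,tool) [ 0.24  0.01 -0.14] gap -0.000
```

Emit:
carry_out(
  deltas=[
    [0.02, 0, -0.02, -0.03, -0.02, 0.05, -1],
    [0, 0, 0, 0, 0, -0.1, -1],
    [0, 0, 0, 0, 0, -0.2, -1],
    [0, 0, 0, 0, 0, -0.2, -1],
    [0, 0, 0, 0, 0, 0, -1],
  ],
)

```text
time: 13.38
tool_pos: [0.529, 0.013, 0.0897]
tcp_rot: [3.14, 0.002, 1.196]
force: [1.1, -0.4, -0.3]
finger_gap: -0.0
```

```bash
python3 -c "
from h import *
rel();cv2.imwrite('pics/s7.png',cv2.resize(capture('side')[150:300,180:340],None,fx=4,fy=4,interpolation=2));cv2.imwrite('pics/c7.png',cv2.resize(capture('scene')[140:250,170:320],None,fx=5,fy=5,interpolation=2));rel()"
```

```text
t13.38 rack-frame mm [ -1.1 -72.8  89.7] F rack [ 1.17  0.   -0.27] turn needed(deg,tool) [ 0.08  0.09 -0.14] gap -0.000
t13.48 rack-frame mm [ -1.4 -72.9  89.1] F rack [ 0.22 -0.08 -0.15] turn needed(deg,tool) [ 0.02  0.11 -0.13] gap -0.001
```

View pics/s7.png

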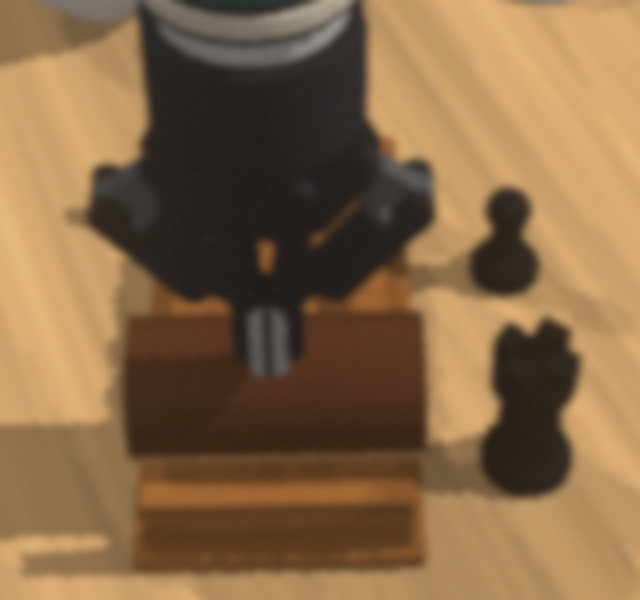

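View pics/c7.png

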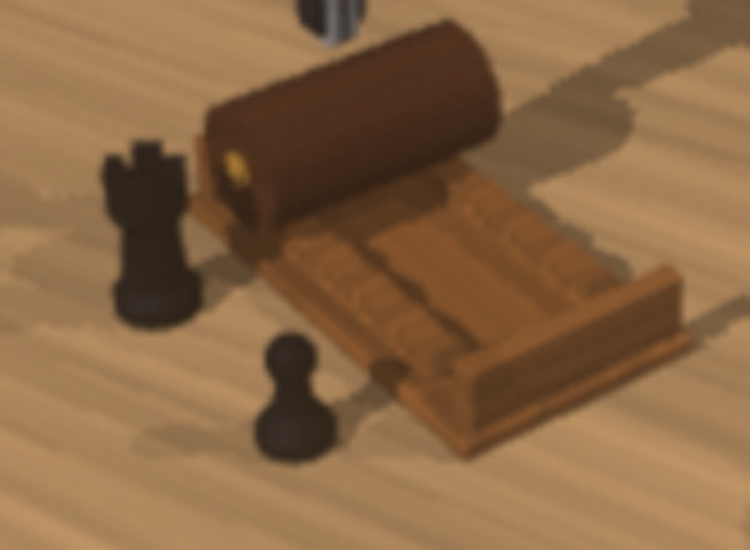

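Emit:
carry_out(
  deltas=[
    [0, 0.03, -0.03, 0.35, 0.05, 0, -1],
    [0, 0, 0, 0.35, 0.05, 0, -1],
    [0, 0, 0, 0.1, 0, 0.05, -1],
    [0, 0, 0, 0, 0, 0.05, -1],
    [0, 0, 0, 0, 0, 0, -1],
  ],
)

```text
time: 13.9
tool_pos: [0.5367, 0.0296, 0.0856]
tcp_rot: [-3.14, -0.0, 1.199]
force: [0.9, -0.1, 0.0]
finger_gap: -0.003
```

```bash
python3 -c "
from h import *
rel()"
```

```text
t13.90 rack-frame mm [  0.1 -54.5  85.6] F rack [0.91 0.22 0.04] turn needed(deg,tool) [-0.09 -0.02  0.06] gap -0.003
```

Emit:
carry_out(
  deltas=[
    [0, 0, 0, -0.05, 0, 0.05, -1],
    [0, 0, 0, 0, 0, 0.04, -1],
    [0, 0, 0, 0, 0, 0.025, -1],
    [0, 0, 0, 0, 0, 0.025, -1],
  ],
)

```text
time: 14.23
tool_pos: [0.5362, 0.0288, 0.0826]
tcp_rot: [-3.14, -0.0, 1.199]
force: [-1.6, 0.5, 4.4]
finger_gap: 0.001
```

Emit:
carry_out(
  deltas=[
    [0, 0, 0, 0, 0, 0.025, -1],
  ],
)

```text
time: 14.32
tool_pos: [0.5362, 0.0288, 0.0827]
tcp_rot: [-3.14, -0.0, 1.199]
force: [-2.0, -0.5, 3.7]
finger_gap: -0.002
```

Emit:
carry_out(
  deltas=[
    [0, 0, 0, 0, 0, 0.04, -1],
  ],
)

```text
time: 14.4
tool_pos: [0.5363, 0.0288, 0.0826]
tcp_rot: [-3.14, -0.001, 1.199]
force: [-2.5, 1.2, 5.8]
finger_gap: 0.002
```

Emit:
carry_out(
  deltas=[
    [0, 0, 0, 0, 0, 0.05, -1],
    [0, 0, 0, 0, 0, 0.05, -1],
  ],
)

```text
time: 14.57
tool_pos: [0.5363, 0.0289, 0.0826]
tcp_rot: [-3.141, -0.001, 1.199]
force: [-2.8, 1.1, 5.6]
finger_gap: -0.003
```

```bash
python3 -c "
from h import *
rel()"
```

```text
t14.57 rack-frame mm [ -0.  -55.3  82.6] F rack [-3.01 -0.    5.62] turn needed(deg,tool) [-0.06 -0.08  0.06] gap -0.003
```

Emit:
carry_out(
  deltas=[
    [0, 0, 0, 0, -0.02, 0.05, -1],
    [0, 0, 0, 0, -0.02, 0.05, -1],
    [0, 0, 0, 0, -0.01, 0.05, -1],
    [0, 0, 0, 0, 0, 0.05, -1],
  ],
)

```text
time: 14.9
tool_pos: [0.5363, 0.029, 0.0826]
tcp_rot: [3.138, -0.003, 1.199]
force: [-3.0, -0.2, 6.5]
finger_gap: -0.001
```

```bash
python3 -c "
from h import *
rel()"
```

```text
t14.90 rack-frame mm [  0.  -55.3  82.6] F rack [-2.74 -1.25  6.48] turn needed(deg,tool) [ 0.18 -0.14  0.04] gap -0.001
```

Emit:
carry_out(
  deltas=[
    [0, 0, 0, 0, 0, -0.1, -1],
    [0, 0, 0, 0, 0, -0.3, -1],
    [0, 0, 0, 0, 0, -0.5, -1],
    [0, 0, 0, 0, 0, -0.7, -1],
    [0, 0, 0, 0, 0, -0.9, -1],
    [0, 0, 0, 0, 0, -0.9, -1],
    [0, 0, 0, 0, 0, -0.7, -1],
    [0, 0, 0, 0, 0, 0, -1],
    [0, 0, 0, 0, 0, 0, -1],
    [0, 0, 0, 0, 0, 0, -1],
    [0, 0, 0, 0, 0, 0, -1],
  ],
)

```text
time: 15.82
tool_pos: [0.5356, 0.0281, 0.1684]
tcp_rot: [3.139, -0.001, 1.198]
force: [-1.6, 0.4, 0.0]
finger_gap: -0.002
```

```bash
python3 -c "
from h import *
rel();cv2.imwrite('pics/s8.png',cv2.resize(capture('side')[150:300,180:340],None,fx=4,fy=4,interpolation=2));cv2.imwrite('pics/c8.png',cv2.resize(capture('scene')[140:250,170:320],None,fx=5,fy=5,interpolation=2))
P=R.from_euler('z',RY).apply([[.06,-.056,.0547],[.06,-.056,.0827]])+RP
uv=proj('scene',P);print(uv,(uv-[170,140])*5)"
```

```text
t15.82 rack-frame mm [ -0.4 -56.4 168.4] F rack [-1.6  -0.21  0.  ] turn needed(deg,tool) [ 0.14 -0.07 -0.01] gap -0.002
[[217.83752815 173.0538239 ]
 [216.91552266 162.08771531]] [[239.18764076 165.2691195 ]
 [234.57761329 110.43857653]]
```

View pics/s8.png

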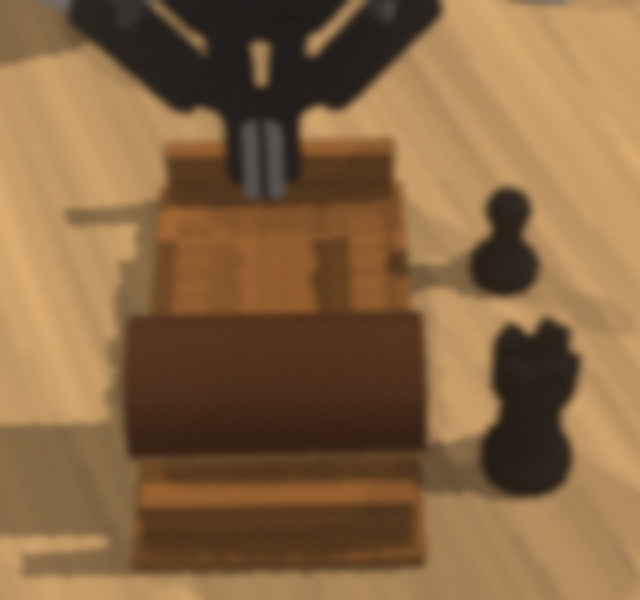

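View pics/c8.png

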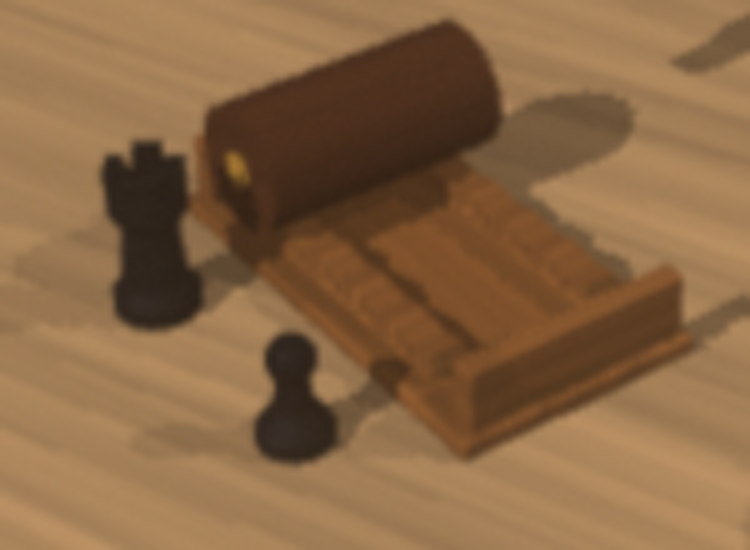

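The roller lies straight in the end notch by the rook. Its end-cap centre is at zoom pixel (236,166), and the calibration predicts (239,165). The rook and pawn haven't moved, and the tool is clear of everything.

```bash
python3 -c "
from plant import *
print(finish_job())"
```

```text
the job is handed in; nothing more can be done
None
```

The roller is in the end notch beside the rook (the rack's y = −56 mm). I rolled it there over both ridges, pressed it down lightly, let go and handed the job in at about 16 s.

- **Rolling:** I used the shut fingertips on top of the roller. After the first ridge I lifted them and set them back while it lay in the notch. The stripe turned with the roller as it went.
- **Forces:** My readings while pressing were about 4–7.5 N downward, with sideways forces up to about 3 N. I only read the force at the end of each short move, so a brief peak in between would not show.
- **Bedding press:** I pressed straight down at about 6 N for around 0.5 s. The roller's top read 82.6 mm against the expected 82.7 mm. A sideways force of about 3 N remained during this press, but the roller did not shift visibly.
- **Last pictures:** The roller lies straight in the target notch, its end cap within about 1 pixel of where I predicted. The rook, pawn and rack look unmoved. The bowl was outside the last cropped views, but the arm never went near it at low height. The tool ended about 85 mm above the roller, touching nothing.
- **Disagreement:** The camera fit put the rack about 2.5 mm too high, so I pressed by the felt contact instead.

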